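# Pack the printed order: release the toggle clamps, box the boards and pour in the beads

### The job

Pack the kindergarten's order: throw over both toggle clamps on the printing jig, take out the two boards they hold, and lay these and every loose printed board flat in the carton's large compartment, pouring all the beads from the scoop cup into the small one. Do not drag a board out from under a closed clamp, and leave the other things on the bench where they are. At the end the clamps stay open, nothing sticks out of the carton, and the empty scoop cup stands upright on the table.

Things in the scene. Friction and masses are not known exactly. Their poses are not given: they have to be found in the camera images.
- jig: Fixed aluminium plate, 240 (x) by 205 (y) by 12 mm, origin at the centre of its underside, z up. Two stations, at x = -55 (1) and +55 mm (2): each has a nest block 42 mm wide, top 24 mm over the table, with a board centred at y = +42.5, long side along y; behind it (-y) stands a toggle clamp, its upright red handle pivoting about an axis along x at y = -81, 58 mm over the table.
- clamp1_arm (a joint): Angle of the holding arm of station 1's toggle clamp: 0 clamped (arm level, rubber tip pressing on the board with 11 N, 20 mm from its middle), about 1.5 open (upright, top 125 mm over the table). A link from the handle drives it: the first 0.25 rad of handle swing goes over centre (3 to 6 N at the handle's middle), then the arm rises; at 1.3 rad of swing it reads about 1.2. Stays open.
- clamp1_grip (a point): Middle of the red handle of station 1's clamp, a round bar 18 mm thick, 78 mm long, 66 mm from its pivot. Clamped it stands upright, leaning 0.1 rad to the board, top 160 mm over the table; to release, throw it over away from the board (to the jig's -y, in its y-z plane), full swing 1.52 rad, ending nearly level 67 mm over the table. Axes turn with it; as the jig's while clamped.
- clamp2_arm (a joint): Angle of the holding arm of station 2's toggle clamp: 0 clamped (arm level, rubber tip pressing on the board with 11 N, 20 mm from its middle), about 1.5 open (upright, top 125 mm over the table). A link from the handle drives it: the first 0.25 rad of handle swing goes over centre (3 to 6 N at the handle's middle), then the arm rises; at 1.3 rad of swing it reads about 1.2. Stays open.
- clamp2_grip (a point): Middle of the red handle of station 2's clamp, a round bar 18 mm thick, 78 mm long, 66 mm from its pivot. Clamped it stands upright, leaning 0.1 rad to the board, top 160 mm over the table; to release, throw it over away from the board (to the jig's -y, in its y-z plane), full swing 1.52 rad, ending nearly level 67 mm over the table. Axes turn with it; as the jig's while clamped.
- board1: Printed beech board, 100 by 56 by 11 mm, 60 g, origin at the centre of its underside. Its x axis is its long side, z up. Starts clamped in station 1: steel pins (8 mm thick, 8 mm above its underside) stand beside its long sides 34 mm either way from the middle, play 1.5 mm, and a low stop past its end at the jig's +y. The middle 55 mm of the sides is free; fingers can reach 10 mm below it.
- board2: Printed beech board, 100 by 56 by 11 mm, 60 g, origin at the centre of its underside. Its x axis is its long side, z up. Starts clamped in station 2: steel pins (8 mm thick, 8 mm above its underside) stand beside its long sides 34 mm either way from the middle, play 1.5 mm, and a low stop past its end at the jig's +y. The middle 55 mm of the sides is free; fingers can reach 10 mm below it.
- board3: Printed beech board, 100 by 56 by 11 mm, 60 g, origin at the centre of its underside. Its x axis is its long side, z up. May be absent; starts flat on the table.
- board4: Printed beech board, 100 by 56 by 11 mm, 60 g, origin at the centre of its underside. Its x axis is its long side, z up. May be absent; starts flat on the table.
- board5: Printed beech board, 100 by 56 by 11 mm, 60 g, origin at the centre of its underside. Its x axis is its long side, z up. May be absent; starts flat on the table.
- boards_bay (a point): Centre of the floor of the carton's large compartment, inside 140 (x) by 140 (y) by 56 mm deep; floor top 4 mm over the table; x along the carton towards its other compartment, z up. The open cardboard carton is fixed, 248 (x) by 148 by 60 mm high, walls 4 mm, a full-height cross wall between the two. All the boards fit as one flat pile, long side along x.
- beads_bay (a point): Centre of the floor of the carton's small compartment, 122 mm further along x than boards_bay (the end away from the robot), same axes; inside 96 (x) by 140 (y) by 56 mm deep.
- scoop: Open grey plastic scoop cup, 124 (x) by 60 (y) by 44 mm high, walls 3 mm, 130 g, origin at the centre of its underside, z up. Back wall at +x; the -x end is an open mouth: the last 34 mm of floor ramp up to a lip 13 mm high between sides of 26 mm. Grip it across its 60 mm width. The beads stay in while it is level and slide out over the lip when the mouth is tipped some 65 degrees down.
- bead1: Drum-shaped wooden bead, 24 mm across and 22 mm high, 10 g, origin at the centre of one flat face, z along its axis. May be absent; starts in the scoop cup.
- bead2: Drum-shaped wooden bead, 24 mm across and 22 mm high, 10 g, origin at the centre of one flat face, z along its axis. May be absent; starts in the scoop cup.
- bead3: Drum-shaped wooden bead, 24 mm across and 22 mm high, 10 g, origin at the centre of one flat face, z along its axis. May be absent; starts in the scoop cup.
- bead4: Drum-shaped wooden bead, 24 mm across and 22 mm high, 10 g, origin at the centre of one flat face, z along its axis. May be absent; starts in the scoop cup.
- bead5: Drum-shaped wooden bead, 24 mm across and 22 mm high, 10 g, origin at the centre of one flat face, z along its axis. May be absent; starts in the scoop cup.
- bead6: Drum-shaped wooden bead, 24 mm across and 22 mm high, 10 g, origin at the centre of one flat face, z along its axis. May be absent; starts in the scoop cup.
- tape_roll: Bystander: roll of brown tape lying flat, 100 mm across, 48 mm high.
- brush: Bystander: hand brush lying on the table.
- cleaner: Bystander: white ink jar, 60 mm across, 110 mm high.
- mug: Bystander: white mug, 80 mm across, 95 mm high.
- squeegee: Bystander: flat black rubber squeegee, 100 by 55 by 12 mm.
Things that resemble listed ones, but are neither listed nor needed, are in the scene too. Leave any blue look-alike of the board3 alone.

How it is judged:
By the outcome, as a careful person would: the job done as asked, in the order asked, and still so for the second after the job is handed in, with the robot touching nothing.
Of board3, board4, board5 only 1 to 3 are there at a start; the rules pass over those that are not, and their reading is None.
Of bead1, bead2, bead3, bead4, bead5, bead6 only 4 to 6 are there at a start; the rules pass over those that are not, and their reading is None.
At some moment in a run one of board3, board4, board5 may be knocked a few centimetres aside while the robot is not near it.
It also fails if it takes over 210 s, if anything falls off the work surface, if the arm or the gripper's body presses on something with over 40 N, if the wrist force passes 120 N, or if a joint passes its speed limit or range.

### The arm

A 7-joint arm with a two-finger parallel gripper is mounted at the origin on the work surface. World frame = base frame: x ahead of the robot, y to its left, z up, the work surface at z = 0. Lengths are in m, angles in rad, forces in N, time in s.
With the tool pointing down it reaches from about 0.4 to 0.925 m from the base axis. Payload 5.6 kg.
Tool frame: the origin (TCP) lies on the centre line of the jaws, within the pads' length; the fingertips stand 11 mm ahead of it and the grasp point (between the pads) lies 8 mm behind it; z points along the fingers, y is the line along which they close (so a half turn about z gives the same grasp; the last joint's range is limited). The gripper opens to 85 mm and grips with 20 to 120 N. Pads are 22 mm wide; open, the fingers measure 114 mm over their backs; the gripper's body (76 mm by 85 mm) begins 54 mm behind the grasp point. The pads swing forward as they close: fully open they stand 13 mm farther back than shut.
Start: joints at [-1.193, 0.468, -0.012, 1.603, 0.006, 1.071, -0.056], TCP at [0.266, 0.593, 0.242] pointing down, gripper open.
Joint ranges: [-2.53, 2.53], [-0.31, 2.02], [-1.57, 1.55], [0.28, 2.44], [-1.29, 4.43], [0.15, 1.84], [-2.92, 2.92]. Speed limits (rad/s): [2.57, 2.57, 3.14, 3.14, 3.14, 3.14, 3.14].

### API

Orientations are given as a 3x3 rotation matrix whose columns are the frame's x, y, z axes.
In Python, from rig import goto, move_linear, move_j, gripper_to, wait, inverse_kinematics, get_state, grab_frame, Unreachable, job_done, find_in gives the robot as it stands. The module is installed in compiled form; this text tells all that it offers. Calls block until the motion is done:
- goto(position, orientation): joint-space move of the TCP to a pose.
- move_linear(position, attitude=None, v=0.15, stop_force=None): straight line of the TCP; attitude=None keeps the orientation; v is the mean speed in m/s. With stop_force (N) it stops when the force on the tool has changed by that much, and returns True; else False.
- move_j(angles): joint-space move.
- gripper_to(opening, effort=None): finger opening in m; effort is the grip in N (None keeps the last); returns when the fingers have stopped.
- wait(seconds).
- inverse_kinematics(position, orientation): joint angles nearest the present ones, or None.
- get_state(): the state.
- grab_frame(name): name is "side" or "top" or "wrist"; returns a dict with "img" (480x640x3 uint8, red, green, blue), "depth" (480x640 float32, m along the optical axis (not along the pixel's ray), 0 where there is no reading), "intrinsics" (3x3 intrinsics, pixels), "view" (4x4, takes a point from world to camera coordinates); the wrist camera has in their place "tool_from_camera" (4x4, takes a point from camera to tool coordinates, whose origin is the TCP and whose axes are the flange's). Camera axes: x right, y down, z forward; pixel columns grow to the right and rows downward; lengths in m; the calibration is good to about 2 mm. A picture is of the moment at which its call begins: read the wrist's pose just before it.
A pose or a line that the arm cannot do raises Unreachable and nothing moves.
- job_done(): hands the job in; it is judged then, once.
Trained networks look in a picture, given as the dict that the camera call returned (one of the last four; its "shot" number tells which), for a name from the list of things; names that differ only in an ending like _2 or _b are one class to them, and where a whole thing is asked for, a point or a joint stands for the part that bears it (a point fixed in the world has none). Each returns a list of dicts, best first, with "conf" (0 to 1); they miss things now and then, are a little off and sometimes report something else, mostly with a low value. They report only what shows in the picture. A call takes as long as a camera call. They do not tell look-alikes from the thing itself.
- find_in(picture, name): "rect" ([left, top, right, bottom] in pixels, round what is visible of it).
The state is a dict: "time": time; "joint_pos": joint angles; "dq": joint speeds; "joint_efforts": joint torques, N m; "ee_pos": TCP position; "tcp_rot": TCP orientation; "contact_force": force on the tool from outside, world axes, zero at the start; "moment": the same for the moment, N m; "grip_width": finger opening in m; "gripper_force": force on a finger pad.
Only numpy, scipy, OpenCV 4.12 (cv2) and the standard library are available. Lean on these libraries where they do the work, as an engineer would, in place of code of your own. Each camera call takes 0.05 s, during which the arm holds its last target. There are 200 camera calls.

## Working session

There is one attempt and no reset: what is moved stays moved. The work goes in short steps, each a Python script; the robot and the scene stay as the last script left them, time stands still between calls to the robot, and variables do not carry over. Pictures are saved under pics/ and viewed, at most 14 in all, crops included, and the job is handed in when it is done.

```bash
mkdir -p pics; cat > h.py <<'E'
import numpy as np, cv2
from rig import *
def world(f,us,vs):
    K=f["intrinsics"];z=f["depth"][vs,us].astype(float)
    p=np.stack([(us-K[0,2])/K[0,0]*z,(vs-K[1,2])/K[1,1]*z,z,np.ones_like(z)])
    return (np.linalg.inv(f["view"])@p)[:3].T
def cloud(f):
    vs,us=np.mgrid[0:480,0:640]
    return world(f,us.ravel(),vs.ravel()).reshape(480,640,3)
def save(f,n): cv2.imwrite("pics/"+n+".png",f["img"][:,:,::-1])
E
python3 - <<'E'
from h import *
for c in ["top","side"]:
    f=grab_frame(c); save(f,c+"0"); np.savez(c+"0.npz",img=f["img"],depth=f["depth"],intrinsics=f["intrinsics"],view=f["view"])
    for n in ["jig","clamp1_grip","board1","scoop","bead1","boards_bay","tape_roll","brush","cleaner","mug","squeegee"]:
        print(c,n,[(np.round(d["rect"]).astype(int).tolist(),round(d["conf"],2)) for d in find_in(f,n)])
print(get_state()["time"])
E
```

```text
top jig [([408, 208, 517, 319], 0.6)]
top clamp1_grip [([483, 265, 513, 283], 0.82), ([259, 284, 270, 295], 0.67), ([267, 279, 282, 292], 0.62)]
top board1 [([175, 280, 218, 324], 0.81), ([416, 228, 460, 255], 0.8), ([199, 215, 229, 258], 0.79), ([423, 271, 472, 300], 0.71), ([251, 265, 289, 325], 0.7)]
top scoop [([251, 264, 290, 324], 0.68), ([422, 270, 471, 300], 0.49)]
top bead1 [([258, 273, 268, 285], 0.58), ([268, 267, 280, 286], 0.57), ([258, 294, 271, 302], 0.47), ([271, 291, 284, 301], 0.45), ([270, 280, 280, 289], 0.44)]
top boards_bay [([315, 181, 388, 288], 0.58), ([483, 335, 531, 375], 0.26), ([199, 215, 230, 259], 0.22)]
top tape_roll [([370, 126, 415, 170], 0.7)]
top brush [([144, 192, 165, 275], 0.92)]
top cleaner [([231, 151, 260, 189], 0.87)]
top mug [([484, 334, 529, 377], 0.61)]
top squeegee [([301, 148, 342, 172], 0.91)]
side jig [([294, 312, 448, 458], 0.98)]
side clamp1_grip [([351, 388, 377, 422], 0.85)]
side board1 [([294, 170, 332, 191], 0.97), ([361, 320, 400, 368], 0.79), ([311, 341, 356, 394], 0.77), ([238, 172, 270, 198], 0.74)]
side scoop [([248, 203, 302, 246], 0.58)]
side bead1 [([284, 212, 293, 222], 0.45), ([432, 253, 483, 303], 0.4)]
side boards_bay [([295, 222, 415, 312], 0.77)]
side tape_roll [([434, 257, 484, 301], 0.66)]
side brush []
side cleaner []
side mug [([242, 424, 305, 479], 0.71)]
side squeegee [([396, 215, 433, 248], 0.83)]
1.2
```

View pics/top0.png

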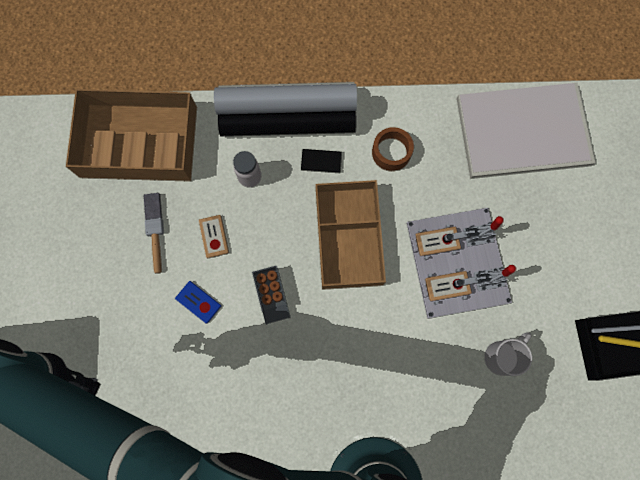

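View pics/side0.png

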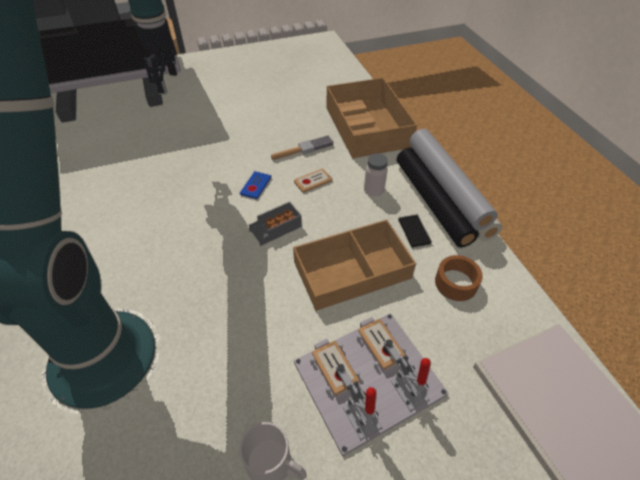

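Top view: the jig is at (462,262), with clamped boards at (438,241) and (447,286) and red handles at (497,222) and (509,270). The carton is at (350,234), with its small compartment at the top. The scoop with 6 beads is at (271,294). Candidates for a loose board are the white/beech one at (214,236), which I choose, and the blue look-alike at (199,302), which I leave alone. The arm hides part of the lower left, so I'll look there once it has moved.

```bash
python3 - <<'E'
from h import *
for c in ["top","side"]:
    f=np.load(c+"0.npz"); f=dict(f); P=cloud(f); img=f["img"].astype(int); hsv=cv2.cvtColor(f["img"],cv2.COLOR_RGB2HSV)
    def rep(n,m):
        m=m&(f["depth"]>0); k=cv2.connectedComponentsWithStats(m.astype(np.uint8))
        for i in range(1,k[0]):
            if k[2][i,4]<40: continue
            q=P[k[1]==i]; r=cv2.minAreaRect((q[:,:2]*1000).astype(np.float32))
            print(c,n,k[2][i,4],"ctr",np.round(r[0],1),"size",np.round(r[1],1),"ang",round(r[2],1),"z",np.round(np.percentile(q[:,2],[5,50,95])*1000,1),"px",np.round(k[3][i]))
    def win(l,t,r,b):
        m=np.zeros((480,640),bool); m[t:b,l:r]=1; return m
    z=P[:,:,2]*1000
    if c=="top":
        print("campos",np.linalg.inv(f["view"])[:3,3], f["intrinsics"][0,0], "table z",np.median(z[350:420,250:300]))
        rep("jig",win(395,195,525,330)&(z>6))
        rep("jigboard",win(405,220,475,305)&(z>31)&(z<40))
        rep("carton",win(305,170,400,300)&(z>50))
        rep("scoop",win(240,255,300,330)&(z>7))
        rep("board",win(190,205,240,265)&(z>6))
        rep("blue",win(165,275,230,330)&(z>6))
        rep("low",(z>6)&(z<16))
    rep("red",(hsv[:,:,1]>150)&(hsv[:,:,2]>100)&((hsv[:,:,0]<6)|(hsv[:,:,0]>174))&(z>20))
E
```

```text
campos [0.25913221 0.11503682 1.41054543] 588.896308610996 table z -0.4341033028144592
top jig 8370 ctr [ 509.6 -242.6] size [242.4 241.9] ang 9.0 z [ 8.1 15.1 72.3] px [459. 262.]
top jigboard 793 ctr [ 550. -171.] size [ 62.  112.2] ang 8.5 z [31.6 34.9 38.9] px [435. 242.]
top jigboard 827 ctr [ 444.3 -187.7] size [ 74.2 111.9] ang 8.5 z [31.7 34.8 38.7] px [446. 286.]
top carton 859 ctr [576.7  34.5] size [250.3 148.3] ang 2.1 z [52.7 58.8 63.9] px [351. 230.]
top scoop 1010 ctr [437.  225.2] size [126.6  61.9] ang 13.6 z [ 8.5 24.1 44.8] px [270. 293.]
top board 879 ctr [588.5 364.3] size [105.   58.9] ang 10.4 z [ 6.8 10.9 15.8] px [214. 236.]
top blue 925 ctr [427.  400.1] size [100.7  55.8] ang 51.3 z [ 6.9 11.  15.9] px [198. 302.]
top low 99 ctr [919.6 659.4] size [66.8 51.9] ang 88.5 z [ 6.3  9.5 14.5] px [ 95. 108.]
top low 58 ctr [937.3 583.5] size [71.6 10.3] ang 77.8 z [ 6.7 10.9 15.3] px [129. 105.]
top low 113 ctr [927.2 491.9] size [105.8  28.2] ang 78.6 z [ 6.5  8.8 13.8] px [165. 107.]
top low 41 ctr [821.2 -97.6] size [56.2 16.2] ang 60.2 z [ 6.3  9.8 14.4] px [3
[... 965 characters left out ...]
 59.7] ang 14.9 z [ 6.2 10.1 15.1] px [276. 316.]
top low 77 ctr [ 309.7 -500.6] size [98.4  5. ] ang 6.8 z [ 7.  10.1 15.3] px [581. 341.]
top low 43 ctr [ 285.1 -340.6] size [14.7 38.8] ang 89.2 z [ 6.2  8.5 13. ] px [514. 353.]
top low 1278 ctr [66.5 -9.3] size [207.1  80.9] ang 83.1 z [ 6.9 11.2 15.3] px [377. 455.]
top red 42 ctr [ 571.5 -287.6] size [14.1 13.1] ang 18.6 z [152.5 159.8 165.1] px [499. 220.]
top red 46 ctr [ 462.3 -303.7] size [12.9 14.6] ang 71.7 z [151.1 160.  165. ] px [511. 268.]
side red 147 ctr [ 566.8 -293.8] size [19.8 13.5] ang 72.7 z [108.  150.1 161.8] px [424. 370.]
side red 164 ctr [ 459.6 -310.6] size [13.7 20.7] ang 7.0 z [105.5 152.2 161.8] px [371. 399.]
```

```bash
python3 - <<'E'
from h import *
i=cv2.imread("pics/top0.png")
a=cv2.resize(i[195:330,160:300],None,fx=4,fy=4,interpolation=cv2.INTER_CUBIC)
b=cv2.resize(i[200:325,400:530],None,fx=4,fy=4,interpolation=cv2.INTER_CUBIC)[:500]
cv2.imwrite("pics/cropA.png",cv2.resize(np.vstack([np.hstack([a[:500,:],b[:500,:]])]),(800,370)))
E
```

```text
(no output)
```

View pics/cropA.png

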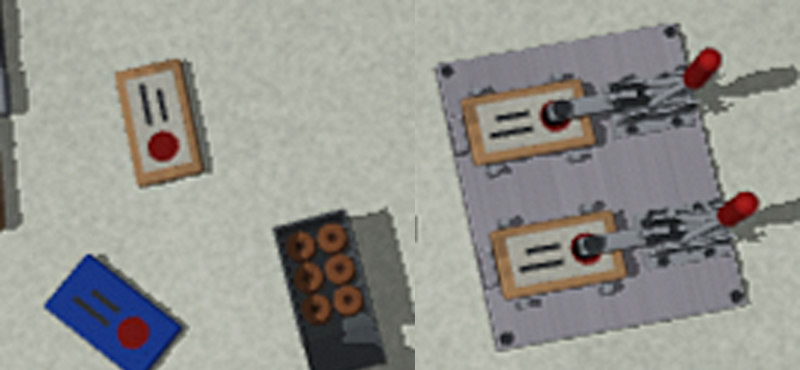

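The close crop confirms the choice: the beech-rimmed white board is the loose one and the blue one is the look-alike. The scoop holds 6 beads and its mouth faces the robot. Red handle tops match the jig model (origin 0.5065, -0.2265, yaw 8.6°) to 1 mm. Opening the clamps now.

```bash
cat >> h.py <<'E'
def rz(a): c,s=np.cos(a),np.sin(a); return np.array([[c,-s,0],[s,c,0],[0,0,1.]])
JO=np.array([.5065,-.2265,0]); JR=rz(np.radians(8.6))
CO=np.array([.5767,.0345,0]); CR=rz(np.radians(2.1))
def jig(x,y,z): return JO+JR@np.array([x,y,z])
def car(x,y,z): return CO+CR@np.array([x,y,z])
def down(yaw):  # tool down, closing line (tool y) at heading yaw; half turn nearest joint 7 middle
    best=None
    for a in (yaw,yaw+np.pi):
        c,s=np.cos(a),np.sin(a); y=np.array([c,s,0]); z=np.array([0,0,-1.]); R=np.column_stack([np.cross(y,z),y,z])
        q=inverse_kinematics(get_state()["ee_pos"]*[1,1,0]+[0,0,.25],R)
        if q is not None and (best is None or abs(q[6])<best[0]): best=(abs(q[6]),R)
    return best[1]
def tick(m=""):
    s=get_state(); print(m,"t",round(s["time"],1),"p",np.round(s["ee_pos"],3),"w",round(s["grip_width"],4),"gf",np.round(s["gripper_force"],1),"F",np.round(s["contact_force"],1))
E
python3 - <<'E'
from h import *
yaw=np.radians(8.6)
def arc(x,phi):
    a=.1-phi; return jig(x,-.081+.066*np.sin(a),.058+.066*np.cos(a)-.008)
def R2(k):
    a=yaw+k*np.pi; y=np.array([np.cos(a),np.sin(a),0]); z=np.array([0,0,-1.]); return np.column_stack([np.cross(y,z),y,z])
qs=[inverse_kinematics(arc(-.055,0)+[0,0,.12],R2(k)) for k in (0,1)]
print([None if q is None else np.round(q,2) for q in qs])
k=int(np.argmin([9 if q is None else abs(q[6]) for q in qs])); R=R2(k)
np.save("Rjig.npy",R)
gripper_to(.05,30)
for x in (-.055,.055):
    goto(arc(x,0)+[0,0,.12],R); 
    hit=move_linear(arc(x,0),v=.12,stop_force=15); tick("at handle %s"%hit)
    if hit: break
    gripper_to(.01,40); tick("gripped")
    for phi in np.linspace(.15,1.5,10): move_linear(arc(x,phi),v=.1)
    tick("thrown"); gripper_to(.05); tick("released")
    move_linear(arc(x,1.5)+[0,0,.14],v=.25)
f=grab_frame("side"); save(f,"side1"); tick()
E
```

```text
[array([-0.11,  0.39,  0.81,  1.88, -0.33,  1.01,  0.99]), array([-0.41,  0.67,  1.36,  1.9 , -0.72,  1.19, -1.79])]
at handle False t 6.0 p [ 0.464 -0.309  0.116] w 0.05 gf 0.0 F [ 0.3 -0.1  0. ]
gripped t 6.4 p [ 0.463 -0.309  0.116] w 0.0171 gf 39.0 F [-3.6  1.4  5.3]
thrown t 8.9 p [ 0.474 -0.381  0.062] w 0.017 gf 41.9 F [-5.8 -2.3  2.8]
released t 9.3 p [ 0.475 -0.379  0.061] w 0.0501 gf 0.0 F [-0.1 -0.3  0.1]
at handle False t 11.8 p [ 0.573 -0.292  0.117] w 0.0498 gf 0.0 F [-0.4 -0.3 -0.4]
gripped t 12.2 p [ 0.571 -0.292  0.116] w 0.0172 gf 39.2 F [-4.2  1.   5.4]
thrown t 14.7 p [ 0.582 -0.365  0.062] w 0.0168 gf 42.1 F [-6.  -2.6  2.6]
released t 15.1 p [ 0.583 -0.362  0.061] w 0.0498 gf 0.0 F [-0.5  0.6 -0. ]
 t 15.8 p [ 0.582 -0.362  0.199] w 0.0498 gf 0.0 F [-0.1  0.2 -0.3]
```

View pics/side1.png

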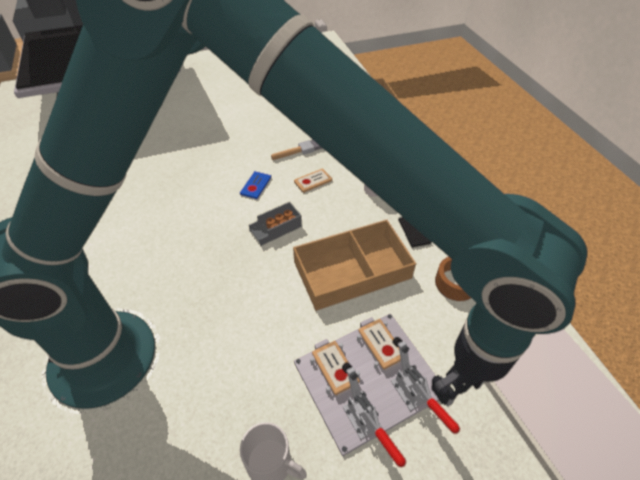

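Both clamps are open: the handles lie level at (390,447) and (443,416), and the arms are up. Next I check the board poses in the jig from depth, and look for boards that were hidden.

```bash
python3 - <<'E'
from h import *
for c in ("top","side"):
    f=grab_frame(c); save(f,c+"2"); P=cloud(f)
    L=(P-JO)@JR*1000
    for x in (-55,55):
        m=(abs(L[:,:,0]-x)<36)&(L[:,:,1]>-12)&(L[:,:,1]<100)&(L[:,:,2]>31.5)&(L[:,:,2]<38)&(f["depth"]>0)
        q=L[m]; 
        if len(q)>50: print(c,x,len(q),"x",np.round(np.percentile(q[:,0],[2,98]),1),"y",np.round(np.percentile(q[:,1],[2,98]),1), "arm z", )
        a=L[(abs(L[:,:,0]-x)<12)&(L[:,:,1]>-75)&(L[:,:,1]<0)&(L[:,:,2]<150)&(f["depth"]>0)]
        if len(a): h=a[a[:,2]>95]; print("   arm top",np.round(np.percentile(a[:,2],99)),"y",np.round(np.median(h[:,1]),1) if len(h) else None)
    for n in ("board1","scoop"): print(c,n,[(np.round(d["rect"]).astype(int).tolist(),round(d["conf"],2)) for d in find_in(f,n)])
E
```

```text
top 55 712 x [26.9 82. ] y [-5.9 95.9] arm z
   arm top 121.0 y -13.9
top board1 [([198, 219, 230, 258], 0.96), ([177, 280, 219, 324], 0.9), ([415, 227, 460, 256], 0.63)]
top scoop [([250, 265, 290, 325], 0.95), ([415, 227, 459, 254], 0.6), ([232, 147, 260, 190], 0.28)]
side -55 1143 x [-84.2 -30.6] y [-6.5 91. ] arm z
   arm top 121.0 y -17.4
side 55 1099 x [25.4 78.2] y [-6.9 90.5] arm z
   arm top 121.0 y -17.1
side board1 [([314, 341, 348, 394], 0.95), ([358, 320, 400, 369], 0.82), ([295, 172, 330, 191], 0.77), ([239, 172, 271, 199], 0.62)]
side scoop [([314, 341, 350, 393], 0.61), ([247, 202, 303, 245], 0.56), ([366, 185, 375, 198], 0.56)]
```

View pics/top2.png

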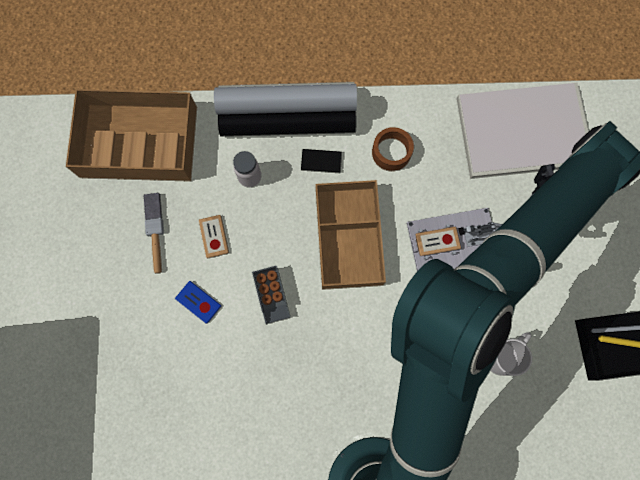

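No further boards show in the area that was hidden, so there is exactly one loose board, at (214,236). Boards 1 and 2 sit where the jig model says. Moving them to the carton.

```bash
cat >> h.py <<'E'
def Rd(a):  # tool down, tool y heading a
    y=np.array([np.cos(a),np.sin(a),0]); z=np.array([0,0,-1.]); return np.column_stack([np.cross(y,z),y,z])
def pick_R(p,a):
    q0=np.array(get_state()["joint_pos"]); best=None
    for k in (-1,0,1):
        q=inverse_kinematics(p,Rd(a+k*np.pi))
        if q is None: continue
        d=np.abs(np.array(q)-q0).max()+ (5 if abs(q[6])>2.6 else 0)
        if best is None or d<best[0]: best=(d,Rd(a+k*np.pi))
    return best[1]
BAY=car(-.05,0,.004)
def lay(level,off,h):
    """held board: its centre lies -off along tool x from the TCP, underside h below TCP"""
    R=pick_R(BAY+[0,0,.2],np.radians(92.1)); c=BAY+R[:,0]*off
    goto(c+[0,0,.2],R); tick("over bay")
    zt=.004+level*.011+h+.001
    hit=move_linear(np.r_[c[:2],zt],v=.12,stop_force=6); tick("down hit=%s want %.3f"%(hit,zt))
    gripper_to(.072); move_linear(get_state()["ee_pos"]*[1,1,0]+[0,0,.2],v=.3)
E
python3 - <<'E'
from h import *
R=np.load("Rjig.npy"); print(np.round(grab_frame("wrist")["tool_from_camera"],3)[:3,3])
for lev,x in enumerate((-.055,.055)):
    gripper_to(.08,40); g=jig(x,.048,.031)
    goto(g+[0,0,.15],R); hit=move_linear(g,v=.12,stop_force=8); tick("down %s"%hit)
    if hit: break
    gripper_to(.03,40); tick("grip")
    move_linear(g+[0,0,.15],v=.15); tick("lift")
    if get_state()["grip_width"]<.05: break
    lay(lev,.0055,.007)
f=grab_frame("top"); save(f,"top3"); tick()
E
```

```text
[ 0.085 -0.    -0.132]
down False t 18.9 p [ 0.445 -0.187  0.032] w 0.0801 gf 0.0 F [-0.  -0.   1.6]
grip t 19.3 p [ 0.445 -0.187  0.032] w 0.055 gf 41.9 F [-1.8  1.7  5.8]
lift t 20.4 p [ 0.444 -0.187  0.18 ] w 0.0545 gf 44.8 F [ 0.4  0.2 -0.7]
over bay t 21.4 p [0.521 0.031 0.203] w 0.0549 gf 44.8 F [-0.1 -0.1  0.4]
down hit=True want 0.012 t 22.8 p [0.52  0.032 0.015] w 0.0546 gf 45.8 F [-0.9  0.4  6.2]
down False t 26.4 p [ 0.554 -0.171  0.032] w 0.0797 gf 0.0 F [-0.9 -0.2 -0.6]
grip t 26.7 p [ 0.554 -0.171  0.032] w 0.0547 gf 42.7 F [-1.2  0.6  6. ]
lift t 27.9 p [ 0.553 -0.17   0.18 ] w 0.0546 gf 44.9 F [ 0.6  0.5 -0.5]
over bay t 28.7 p [0.521 0.031 0.204] w 0.0547 gf 44.9 F [ 0.1 -1.4 -0.2]
down hit=True want 0.023 t 30.1 p [0.52  0.032 0.025] w 0.0549 gf 45.9 F [-1.4 -0.4  6.5]
 t 31.2 p [0.518 0.032 0.199] w 0.0723 gf 0.0 F [-0.3 -0.4 -0.1]
```

View pics/top3.png

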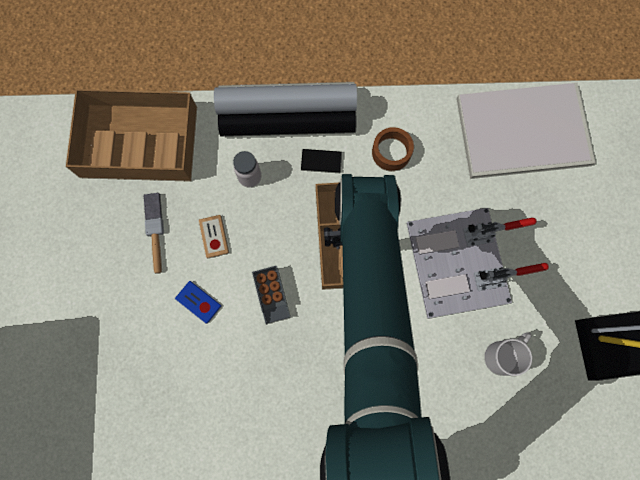

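The jig nests are empty, with both clamps still open (handles at (519,222) and (530,268)), and both boards were laid in the bay. Now the loose board, re-measured just before picking.

```bash
python3 - <<'E'
from h import *
def meas():
    f=grab_frame("top"); P=cloud(f); z=P[:,:,2]; hsv=cv2.cvtColor(f["img"],cv2.COLOR_RGB2HSV)
    best=None
    for d in find_in(f,"board3"):
        l,t,r,b=np.round(d["rect"]).astype(int)+[-8,-8,8,8]
        m=np.zeros(z.shape,bool); m[max(t,0):b,max(l,0):r]=1
        m&=(z>.006)&(z<.018)&(f["depth"]>0)
        if m.sum()<300: continue
        blue=(m&(hsv[:,:,0]>100)&(hsv[:,:,0]<130)&(hsv[:,:,1]>120)).sum()/m.sum()
        q=P[m]; rc=cv2.minAreaRect((q[:,:2]*1000).astype(np.float32)); print(d["rect"],round(d["conf"],2),"blue",round(blue,2),np.round(rc[0],1),np.round(rc[1],1),rc[2])
        if blue<.2 and q[:,1].min()>.2 and 95<max(rc[1])<112 and 52<min(rc[1])<64: best=rc
    return best
rc=meas(); a=np.radians(rc[2] if rc[1][0]>rc[1][1] else rc[2]+90); c=np.r_[np.array(rc[0])/1000,0]
gripper_to(.08,40)
R=pick_R(c+[0,0,.2],a+np.pi/2); goto(c+[0,0,.2],R)
rc2=meas(); 
if rc2 is not None: print("shift",np.array(rc2[0])-rc[0])
s=get_state(); w=grab_frame("wrist"); save(w,"wrist3")
hit=move_linear(c+[0,0,.012],v=.12,stop_force=5); tick("down %s"%hit)
gripper_to(.03,40); tick("grip")
z=get_state()["ee_pos"][2]
if get_state()["grip_width"]>.05:
    move_linear(c+[0,0,.2],v=.2); tick("lift"); lay(2,0,z)
f=grab_frame("top"); save(f,"top4")
E
```

```text
[175.5, 279.8, 218.3, 324.3] 0.89 blue 0.79 [427.9 403.5] [135.4 139.1] 89.63465881347656
[199.6, 215.1, 228.9, 259.0] 0.72 blue 0.0 [586.8 362.6] [100.8 148.5] 87.82667541503906Traceback (most recent call last):
  File "<stdin>", line 14, in <module>
TypeError: 'NoneType' object is not subscriptable
```

```bash
cat > b3.py <<'E'
from h import *
def meas():
    f=grab_frame("top"); P=cloud(f); z=cv2.medianBlur(P[:,:,2].astype(np.float32),5); hsv=cv2.cvtColor(f["img"],cv2.COLOR_RGB2HSV)
    best=None
    for d in find_in(f,"board3"):
        l,t,r,b=np.round(d["rect"]).astype(int)+[-8,-8,8,8]
        m=np.zeros(z.shape,np.uint8); m[max(t,0):b,max(l,0):r]=1
        m&=((z>.006)&(z<.018)&(f["depth"]>0)).astype(np.uint8)
        k=cv2.connectedComponentsWithStats(m,connectivity=4)
        if k[0]<2: continue
        i=1+np.argmax(k[2][1:,4]); m=k[1]==i
        if m.sum()<300: continue
        blue=(m&(hsv[:,:,0]>100)&(hsv[:,:,0]<130)&(hsv[:,:,1]>120)).sum()/m.sum()
        q=P[m]; rc=cv2.minAreaRect((q[:,:2]*1000).astype(np.float32)); print(np.round(d["rect"]),round(d["conf"],2),"blue",round(blue,2),np.round(rc[0],1),np.round(rc[1],1),round(rc[2],1))
        if blue<.2 and q[:,1].min()>.2 and 92<max(rc[1])<114 and 50<min(rc[1])<66: best=rc
    return best
E
python3 - <<'E'
from b3 import *
rc=meas(); a=np.radians(rc[2] if rc[1][0]>rc[1][1] else rc[2]+90); c=np.r_[np.array(rc[0])/1000,0]
gripper_to(.08,40)
R=pick_R(c+[0,0,.2],a+np.pi/2); goto(c+[0,0,.2],R)
rc2=meas(); 
if rc2 is not None: print("shift",np.array(rc2[0])-rc[0])
w=grab_frame("wrist"); save(w,"wrist3")
hit=move_linear(c+[0,0,.012],v=.12,stop_force=5); tick("down %s"%hit)
gripper_to(.03,40); tick("grip")
z=get_state()["ee_pos"][2]
if get_state()["grip_width"]>.05:
    move_linear(c+[0,0,.2],v=.2); tick("lift"); lay(2,0,z)
f=grab_frame("top"); save(f,"top4"); tick()
E
```

```text
[201. 216. 230. 259.] 0.94 blue 0.0 [589.  366.1] [104.7  57.5] 12.5
[175. 282. 225. 325.] 0.81 blue 0.84 [427.5 400.5] [101.4  55.7] 51.0
[408. 211. 548. 320.] 0.41 blue 0.0 [ 507.  -229.1] [245.5 214.1] 7.3
down False t 34.8 p [0.589 0.366 0.013] w 0.0798 gf 0.0 F [ 0.2  0.6 -0.8]
grip t 35.2 p [0.589 0.366 0.013] w 0.0544 gf 42.7 F [-0.2  0.4  5.8]
lift t 36.3 p [0.588 0.366 0.198] w 0.0547 gf 42.2 F [ 0.2  0.7 -1.5]
over bay t 37.5 p [0.527 0.034 0.204] w 0.0547 gf 42.2 F [-0.   0.5  0.1]
down hit=False want 0.040 t 39.1 p [0.527 0.033 0.041] w 0.0544 gf 42.2 F [-0.4 -0.9 -0.7]
 t 40.1 p [0.526 0.033 0.199] w 0.0714 gf 0.0 F [-1.  -1.  -0.3]
```

```bash
cat > sc.py <<'E'
from h import *
G=np.array([.012,0,.020])      # TCP in scoop frame at the grip
LIP=np.array([-.062,0,.013])
def ry(t): c,s=np.cos(t),np.sin(t); return np.array([[c,0,-s],[0,1,0],[s,0,c]])  # mouth (-x) down
T=np.column_stack([[1,0,0],[0,-1,0],[0,0,-1]]).astype(float)  # tool in scoop frame, tool x = scoop +x
def pose(lip,yaw,th):
    Rs=rz(yaw)@ry(th); return lip+Rs@(G-LIP), Rs@T
E
python3 - <<'E'
from sc import *
f=grab_frame("top"); save(f,"top5"); P=cloud(f); z=cv2.medianBlur(P[:,:,2].astype(np.float32),3)
m=np.zeros(z.shape,np.uint8); m[255:332,240:302]=1; m&=((z>.007)&(z<.05)).astype(np.uint8)
k=cv2.connectedComponentsWithStats(m); i=1+np.argmax(k[2][1:,4]); q=P[k[1]==i]
print("scoop",cv2.minAreaRect((q[:,:2]*1000).astype(np.float32)))
for th in (0,30,50,65,75,85):
    for yw in (2.1,):
        for lx,lz in ((.087,.1),(.087,.06)):
            p,R=pose(car(lx,0,lz),np.radians(yw),np.radians(th)); qq=inverse_kinematics(p,R); print(th,yw,lz,np.round(p,3),None if qq is None else np.round(qq,2))
p=np.r_[.437,.225,0]+rz(np.radians(13.6))@G; print(inverse_kinematics(p,rz(np.radians(13.6))@T))
E
```

```text
scoop ((371.5254211425781, 199.14263916015625), (270.3932800292969, 75.5749740600586), 21.192472457885742)
0 2.1 0.1 [0.738 0.04  0.107] [-0.78  1.19  1.33  1.5  -1.17  1.37 -0.9 ]
0 2.1 0.06 [0.738 0.04  0.067] [-0.78  1.26  1.33  1.51 -1.24  1.36 -0.87]
30 2.1 0.1 [0.724 0.04  0.143] [-0.76  0.68  0.87  1.93 -1.28  0.46 -0.57]
30 2.1 0.06 [0.724 0.04  0.103] [-0.44  0.61  0.42  1.93 -1.02  0.21 -0.73]
50 2.1 0.1 [0.706 0.039 0.161] [ 0.72  0.84 -1.1   2.09  2.24  0.73  2.85]
50 2.1 0.06 [0.706 0.039 0.121] [ 0.72  0.96 -1.11  2.1   2.34  0.82  2.84]
65 2.1 0.1 [0.689 0.039 0.17 ] [ 0.86  1.24 -1.34  2.23  2.68  1.15  2.9 ]
65 2.1 0.06 [0.689 0.039 0.13 ] [ 0.76  1.12 -1.12  2.23  2.79  1.1   2.64]
75 2.1 0.1 [0.676 0.038 0.173] [ 0.78  1.13 -1.12  2.29  2.97  1.25  2.57]
75 2.1 0.06 [0.676 0.038 0.133] [ 0.05  0.78 -0.23  2.32  3.02  1.26  1.75]
85 2.1 0.1 [0.663 0.038 0.174] [-1.09  1.37  1.09  2.42  2.9   1.35  0.46]
85 2.1 0.06 [0.663 0.038 0.134] [-1.13  1.55  1.08  2.39  2.79  1.34  0.33]
[-1.20338992  0.76850441  0.86352999  2.12573149 -0.95593316  0.70338754
 -1.01369716]
```

```bash
python3 -c "
import cv2,numpy as np
a=cv2.imread('pics/top5.png')[170:335,160:400]; cv2.imwrite('pics/crop5.png',cv2.resize(a,None,fx=3,fy=3,interpolation=cv2.INTER_CUBIC))"
```

```text
(no output)
```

View pics/crop5.png

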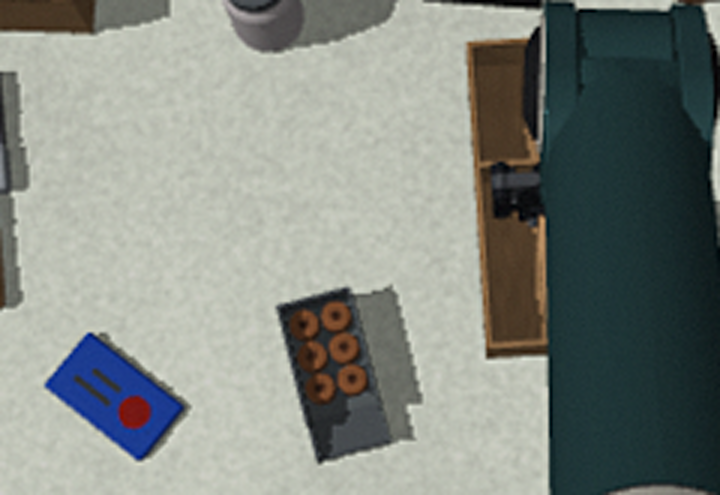

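The scoop hasn't moved: the crop shows 6 beads and the mouth facing the robot. The arm is posed over the carton, and the blue board is untouched. Pouring forward flips the wrist branch, so I'm searching for a pour heading with continuous joints.

```bash
python3 - <<'E'
from sc import *
np.set_printoptions(linewidth=200,suppress=True)
half=np.diag([-1,-1,1.])
for yw in range(-180,180,30):
  for n,H in (("T",np.eye(3)),("T'",half)):
    row=[]
    for th in (0,40,60,78):
        y=np.radians(yw+2.1)
        lip=car(.072,0,.075)+rz(y)@np.array([.0,0,0])
        p,R=pose(lip,y,np.radians(th)); q=inverse_kinematics(p+[0,0,.04 if th==0 else 0],R@H); row.append(None if q is None else np.round(q,1).tolist())
    if row[3] is not None and row[2] is not None: print(yw,n,*row,sep="\n   ")
E
```

```text
-120
   T
   [-0.2, 0.6, 0.2, 1.8, -0.2, 0.8, 2.8]
   [-0.5, 0.8, 0.4, 1.5, 0.3, 1.3, 2.3]
   [-0.6, 1.0, 0.4, 1.3, 0.4, 1.6, 2.3]
   [-0.7, 1.2, 0.7, 1.2, 0.4, 1.8, 2.4]
-120
   T'
   [-0.6, 0.7, 0.9, 1.8, -0.7, 0.9, 0.0]
   [-0.8, 1.1, 1.0, 1.5, -0.2, 1.3, -0.4]
   [-0.9, 1.2, 1.0, 1.3, -0.1, 1.5, -0.4]
   [-0.9, 1.4, 1.1, 1.2, 0.1, 1.8, -0.5]
-90
   T
   [0.5, 0.7, -0.7, 1.6, 0.5, 1.0, 2.8]
   [-0.6, 0.7, 0.3, 1.7, 0.5, 1.0, 2.6]
   [-0.7, 0.9, 0.3, 1.6, 0.7, 1.3, 2.3]
   [-0.7, 1.0, 0.4, 1.5, 0.9, 1.5, 2.2]
-90
   T'
   [-0.5, 0.7, 0.7, 1.7, -0.6, 0.9, 0.5]
   [-0.9, 0.9, 1.0, 1.7, -0.0, 0.9, -0.1]
   [-1.1, 1.2, 1.1, 1.6, 0.1, 1.0, -0.3]
   [-1.1, 1.3, 1.0, 1.6, 0.3, 1.2, -0.5]
-60
   T
   [-0.8, 1.1, 1.3, 1.6, -1.1, 1.3, -1.8]
   [-0.6, 0.6, 0.4, 1.9, 0.8, 0.6, 2.7]
   [-0.8, 0.7, 0.4, 1.9, 1.2, 0.8, 2.2]
   [-0.9, 0.9, 0.5, 1.9, 1.3, 1.1, 2.0]
-60
   T'
   [-0.4, 0.7, 0.6, 1.6, -0.5, 1.0, 0.9]
   [-1.0, 0.8, 0.9, 1.9, 0.1, 0.5, 0.2]
   [-1.3, 1.1, 1.1, 2.0, 0.2, 0.4, -0.2]
   [-1.2, 1.0, 0.8, 1.9, 1.1, 0.8, -1.0]
-30
   T
   [-0.8, 1.1, 1.3, 1.6, -1.1, 1.4, -1.3]
   [-0.7, 0.6
[... 1299 characters left out ...]
.7, -2.1]
90
   T
   [-0.7, 0.7, 0.7, 1.7, -0.6, 0.9, 0.3]
   [-0.3, 0.8, 0.6, 1.7, -1.1, 1.3, 0.9]
   [-0.1, 0.9, 0.4, 1.6, -1.3, 1.6, 1.0]
   [0.2, 1.0, 0.2, 1.6, -1.3, 1.7, 1.1]
90
   T'
   [0.1, 0.7, -0.5, 1.7, 0.4, 0.9, 2.7]
   [0.9, 1.2, -1.3, 1.6, 0.6, 1.0, 2.8]
   [-0.1, 0.9, 0.4, 1.6, -1.3, 1.6, -2.1]
   [0.2, 1.0, 0.2, 1.6, -1.3, 1.7, -2.1]
120
   T
   [-0.7, 0.6, 0.6, 1.8, -0.5, 0.9, 0.7]
   [-0.3, 0.9, 0.6, 1.5, -0.9, 1.5, 1.1]
   [0.2, 1.0, -0.0, 1.3, -0.7, 1.7, 1.0]
   [0.4, 1.2, -0.5, 1.1, -0.6, 1.8, 0.8]
120
   T'
   [0.5, 0.9, -1.1, 1.7, 0.9, 1.1, 2.8]
   [-0.5, 1.0, 0.9, 1.5, -1.1, 1.7, -1.9]
   [0.0, 1.0, 0.2, 1.3, -0.8, 1.8, -2.1]
   [0.4, 1.2, -0.5, 1.1, -0.6, 1.8, -2.4]
```

Heading about +95° (tool pointing to +y, camera above) gives a continuous branch. Picking up the scoop and pouring.

```bash
python3 - <<'E'
from sc import *
S=np.array([.437,.2252,0]); ys=np.radians(13.6); Rs=rz(ys); g=S+Rs@G
gripper_to(.082,40); goto(g+[0,0,.18],Rs@T); move_linear(g+[0,0,.07],v=.2)
hit=move_linear(g,v=.08,stop_force=5); tick("down %s"%hit)
gripper_to(.03,40); tick("grip")
move_linear(g+[0,0,.2],v=.12); tick("lift")
yp=np.radians(100); lip=car(.072,.022,0)
p,R=pose(lip+[0,0,.14],yp,0)
move_linear(p,R,v=.15); tick("over")
save(grab_frame("side"),"side6")
for th in range(6,61,6):
    p,R=pose(lip+[0,0,.14-.07*th/60],yp,np.radians(th)); 
    try: move_linear(p,R,v=.12)
    except Unreachable as e: print("unreach",th,e); break
tick("tilt 60"); print(np.round(get_state()["joint_pos"],2))
E
```

```text
down False t 44.8 p [0.449 0.228 0.02 ] w 0.0822 gf 0.0 F [-0.6 -0.  -0.5]
grip t 45.1 p [0.449 0.228 0.021] w 0.0595 gf 43.2 F [-1.5  0.4  5.5]
lift t 46.9 p [0.448 0.228 0.219] w 0.0595 gf 43.4 F [ 0.2  0.1 -2.8]
over t 48.6 p [0.635 0.132 0.147] w 0.0595 gf 43.4 F [ 0.1  0.3 -1.6]
tilt 60 t 51.2 p [0.642 0.089 0.137] w 0.0593 gf 43.8 F [-0.   0.4  0.2]
[ 0.1   0.87  0.14  1.57 -1.04  1.46  0.94]
```

View pics/side6.png

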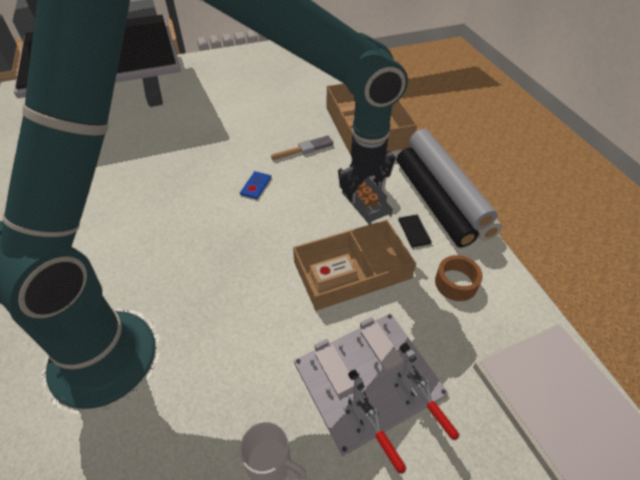

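The side view (side6) showed the scoop held level over the small compartment at (372,195) with its beads, and the boards piled flat at (335,268). The scoop is now tilted to 60°. Tipping further.

```bash
python3 - <<'E'
from sc import *
yp=np.radians(100); lip=car(.072,.022,0); last=60
for th in range(65,91,5):
    p,R=pose(lip+[0,0,.07],yp,np.radians(th))
    try: move_linear(p,R,v=.06); last=th
    except Unreachable as e: print("unreach",th,e); break
wait(.5); tick("tilt %d"%last); print(np.round(get_state()["joint_pos"],2))
p,R=pose(lip+[0,0,.07],yp,np.radians(last))
for _ in range(2): move_linear(p+[0,0,.015],R,v=.15); move_linear(p,R,v=.15)
wait(.3)
for c in ("side","top"):
    f=grab_frame(c); save(f,c+"7"); print(c,[(np.round(d["rect"]).astype(int).tolist(),round(d["conf"],2)) for d in find_in(f,"bead1")])
i=cv2.imread("pics/side7.png")[140:320,270:450]; j=cv2.imread("pics/top7.png")[150:300,290:440]
cv2.imwrite("pics/crop7.png",np.hstack([cv2.resize(i,(400,400)),cv2.resize(j,(400,400))]))
E
```

```text
tilt 90 t 53.2 p [0.649 0.052 0.144] w 0.0595 gf 43.9 F [-1.6 -0.4 -1.3]
[ 0.33  1.13 -0.06  1.4  -1.15  1.8   0.99]
side [([372, 261, 378, 269], 0.48)]
top [([352, 215, 362, 221], 0.6)]
```

View pics/crop7.png

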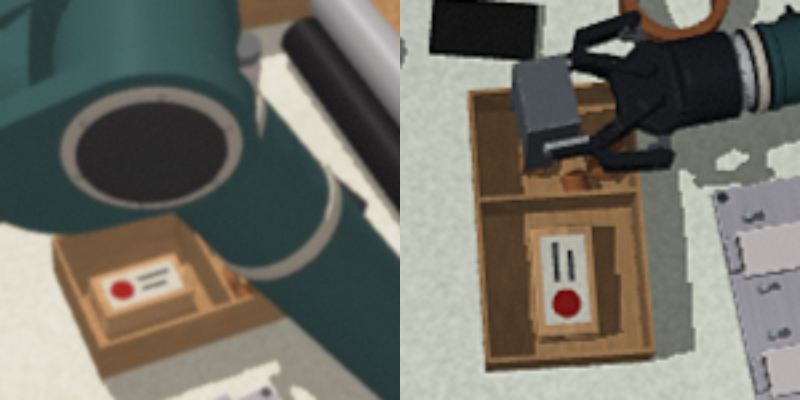

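The beads lie in the small compartment (right crop, at (580,170)) and the boards form a flat pile. Returning the scoop.

```bash
python3 - <<'E'
from sc import *
yp=np.radians(100); lip=car(.072,.022,0)
for th in range(90,-1,-10):
    p,R=pose(lip+[0,0,.15],yp,np.radians(th)); move_linear(p,R,v=.2)
S=np.array([.437,.2252,0]); Rs=rz(np.radians(13.6)); g=S+Rs@G
move_linear(g+[0,0,.16],Rs@T,v=.2); tick("back")
save(grab_frame("top"),"top8a")
move_linear(g+[0,0,.02],v=.15); hit=move_linear(g+[0,0,-.002],v=.03,stop_force=3); tick("down %s"%hit)
gripper_to(.08); move_linear(g+[0,0,.2],v=.2)
move_j([-1.193,.468,-.012,1.603,.006,1.071,-.056]); tick("home")
for c in ("side","top"):
    f=grab_frame(c); save(f,c+"9"); P=cloud(f)
    print(c,[(np.round(d["rect"]).astype(int).tolist(),round(d["conf"],2)) for d in find_in(f,"bead1")])
    L=(P-CO)@CR*1000; q=L[(abs(L[:,:,0]+50)<65)&(abs(L[:,:,1])<65)&(L[:,:,2]>25)&(f["depth"]>0)]
    print("boards pile x,y,z pct",np.round(np.percentile(q,[2,50,98],axis=0),1).tolist())
    q=L[(abs(L[:,:,0]-72)<44)&(abs(L[:,:,1])<65)&(f["depth"]>0)]; print("beads bay z pct",np.round(np.percentile(q[:,2],[50,98,100]),1))
a=cv2.imread("pics/top9.png"); cv2.imwrite("pics/crop9.png",np.hstack([cv2.resize(a[170:340,240:400],(400,425)),cv2.resize(cv2.imread("pics/side9.png")[190:320,240:440],(400,260)).copy()]) if 0 else cv2.resize(a[170:340,160:400],None,fx=3,fy=3,interpolation=cv2.INTER_CUBIC))
E
```

```text
back t 59.9 p [0.449 0.227 0.18 ] w 0.0597 gf 43.8 F [ 0.4  0.7 -0.8]
down True t 61.6 p [0.448 0.228 0.021] w 0.0593 gf 44.8 F [-0.7 -0.5  5.5]
home t 64.7 p [0.267 0.592 0.241] w 0.08 gf 0.0 F [ 0.2  0.1 -0. ]
side [([385, 244, 394, 255], 0.6), ([375, 267, 387, 278], 0.57), ([379, 254, 391, 271], 0.54), ([367, 250, 380, 259], 0.51), ([371, 264, 378, 270], 0.4)]
boards pile x,y,z pct [[-101.7, -30.2, 27.1], [-55.0, -6.2, 36.3], [-5.2, 23.8, 39.8]]
beads bay z pct [ 5.2 28.5 64. ]
top [([481, 270, 497, 282], 0.66), ([362, 208, 371, 220], 0.62), ([338, 188, 350, 203], 0.59), ([335, 204, 344, 214], 0.53), ([363, 195, 375, 204], 0.51), ([351, 213, 362, 223], 0.45), ([470, 226, 484, 239], 0.17)]
boards pile x,y,z pct [[-100.3, -28.1, 29.4], [-52.6, -1.2, 36.6], [-3.7, 25.5, 42.4]]
beads bay z pct [ 5.7 29.9 34.1]
```

View pics/crop9.png

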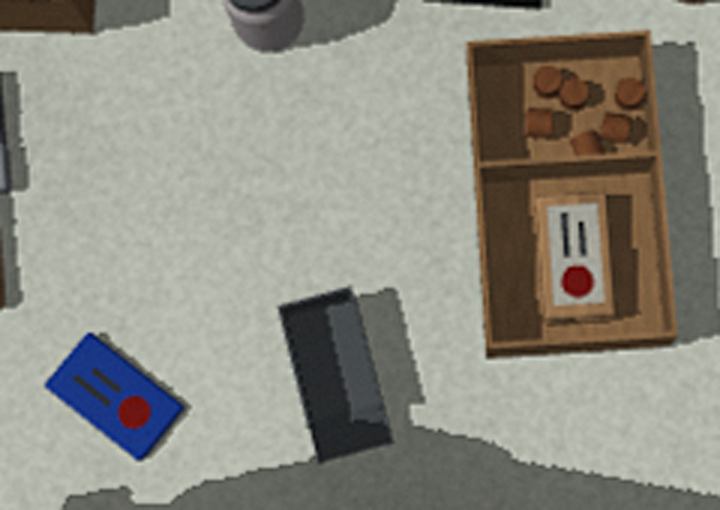

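View pics/side9.png

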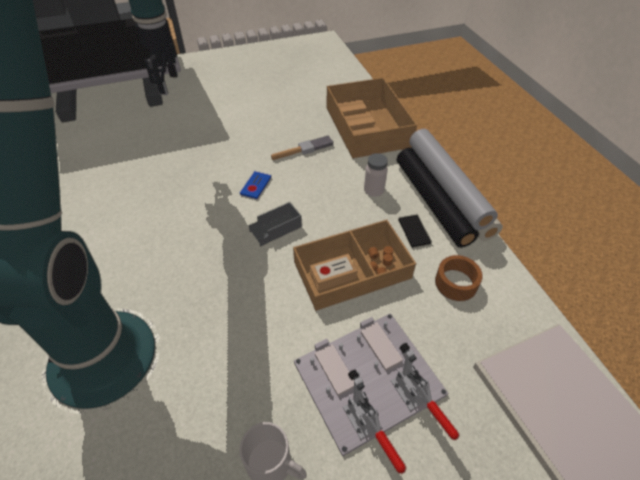

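The crop shows all six beads in the small compartment and three boards in a flat pile, with top z about 37 mm as expected for three. The cup stands empty and upright, the clamps are open, and everything else is where it was.

```bash
python3 -c "
from rig import *
print(job_done())"
```

```text
the job is handed in; nothing more can be done
None
```

I packed the order and handed it in at about 65 s: three boards lie flat in the large compartment (two from the jig, one loose), all six beads are in the small one, both clamps are open, and the empty scoop cup stands upright on the table.

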